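# Fetch the egg from behind the stock bottles for the egg-on-carafe demonstration

### The job

Set up the egg-and-carafe demonstration: first move the squeeze bottle, the square jar and the stoppered flask, which crowd round the egg, out of the way and stand all three upright in the empty side tray, leaving the egg in its cup meanwhile. Then take the egg and gently seat it upright, blunt end down, in the mouth of the carafe, while the three still wait in the side tray and without moving or tipping the carafe. Finally stand each of the three back in the middle of its own mat, the one it started on, and let none of them fall over.

Things in the scene. Friction and masses are not known exactly. Their poses are not given: they have to be found in the camera images.
- squeeze_bottle: Loose milky-white round plastic bottle, 54 mm across, straight to 92 mm height, then a shoulder narrowing to a red screw cap 30 mm across from 120 to 146 mm height (its top). About 0.18 kg. Origin: centre of its underside, z up. Grip it by the cap, from above. Starts on the small round mat.
- square_jar: Loose off-white jar, square 52 x 52 mm, 86 mm high, with a round white cap 40 mm across from 90 to 112 mm height (its top). About 0.24 kg. Origin: centre of its underside, z up. Grip it by the cap, from above. Starts on the square mat.
- flask: Loose clear glass conical flask, 72 mm across at the foot, narrowing to a neck 26 mm across from 78 to 106 mm height, closed by a dark rubber stopper 26 to 28 mm across from 106 to 130 mm height (its top). About 0.22 kg; the stopper does not come out. Origin: centre of its underside, z up. Grip it by the stopper, from above. Starts on the large round mat.
- egg: Loose light-brown hard-boiled egg in its shell, 44 mm across and 56 mm high, 60 g. Origin: the centre of its widest level, 26 mm above its blunt lower end and 30 mm below its narrower top; z points to the narrow top. At the start it stands upright in the grey cup, its widest level about 19 mm above the cup's rim. Grip it at the widest level, with the fingertips no more than about 8 mm below that, so that they clear the rims.
- egg_cup: Fixed small round grey cup that holds the egg at the start, in the white stock tray. 42 mm across, 22 mm high, mouth 32 mm across inside. Origin: centre of its underside, 4 mm above the bench.
- carafe: Loose clear glass carafe, 140 mm high, 86 mm across at the foot, waist 37 mm across at 108 mm height, then a flared open mouth, 35 mm across inside and 44 mm outside at the rim. 0.45 kg. Origin: centre of its underside, on the bench, z up; the mouth is straight above it. A seated egg rests on the inner edge of the rim, its widest level about 17 mm above the rim.
- mat_small: Fixed dark grey round mat, 70 mm across, 3 mm thick, the squeeze bottle's place. It lies in the white stock tray (floor 4 mm thick, rim 14 mm high), its underside 4 mm and its top 7 mm above the bench. Origin: centre of its underside. The three mats may swap places in the tray.
- mat_square: Fixed dark grey square mat, 64 x 64 mm, 3 mm thick, the square jar's place; lies like the small mat. Origin: centre of its underside.
- mat_large: Fixed dark grey round mat, 88 mm across, 3 mm thick, the flask's place; lies like the small mat. Origin: centre of its underside.
- side_tray: Fixed empty white shallow tray, 260 mm along its x and 160 mm along its y, floor 4 mm thick, rim 5 mm thick and 14 mm high; to the robot's left or right, the carafe then being on the other side. Origin: centre of its underside. The three fit in it in a row along its x axis, 85 mm apart.
Things that resemble listed ones, but are neither listed nor needed, are in the scene too. What is shaped like the mat_large but green, purple or red is not meant.

How it is judged:
On the way, in this order (a step that is already met when the one before it is completed fails the run):
1. the squeeze bottle, the jar and the flask stand upright and released in the side tray, the egg still in its cup (x of squeeze_bottle in the frame of side_tray between -0.104 and 0.104 m and y of squeeze_bottle in the frame of side_tray between -0.054 and 0.054 m and z of each of squeeze_bottle, square_jar, flask in the frame of side_tray below 0.01 m and angle between each of squeeze_bottle, square_jar, flask's own z axis and vertical below 0.12 rad and linear speed of each of squeeze_bottle, square_jar, flask below 0.03 m/s and x of square_jar in the frame of side_tray between -0.104 and 0.104 m and y of square_jar in the frame of side_tray between -0.054 and 0.054 m and x of flask in the frame of side_tray between -0.096 and 0.096 m and y of flask in the frame of side_tray between -0.046 and 0.046 m and contact force between the fingers and squeeze_bottle below 0.2 N and contact force between the fingers and square_jar below 0.2 N and contact force between the fingers and flask below 0.2 N and distance of egg from where it was at the start of the episode below 0.015 m), for 0.2 s.
2. the egg sits upright in the carafe's mouth, released, while the three still stand in the side tray (horizontal distance between egg and carafe below 0.008 m and z of egg in the frame of carafe between 0.15 and 0.163 m and angle between egg's own z axis and vertical below 0.35 rad and linear speed of each of egg, squeeze_bottle, square_jar, flask below 0.03 m/s and contact force between the fingers and egg below 0.2 N and x of squeeze_bottle in the frame of side_tray between -0.104 and 0.104 m and y of squeeze_bottle in the frame of side_tray between -0.054 and 0.054 m and z of each of squeeze_bottle, square_jar, flask in the frame of side_tray below 0.01 m and angle between each of squeeze_bottle, square_jar, flask's own z axis and vertical below 0.12 rad and x of square_jar in the frame of side_tray between -0.104 and 0.104 m and y of square_jar in the frame of side_tray between -0.054 and 0.054 m and x of flask in the frame of side_tray between -0.096 and 0.096 m and y of flask in the frame of side_tray between -0.046 and 0.046 m), for 0.3 s.
At the end, for the whole second after the job is handed in: Egg at rest in the carafe mouth, centred to 8 mm, its widest level 10 to 23 mm above the rim, within 20 degrees of upright; carafe upright, within 25 mm of its start; bottle, jar and flask upright, at rest on their own mats, centred to 12 mm; all released (horizontal distance between egg and carafe below 0.008 m and z of egg in the frame of carafe between 0.15 and 0.163 m and angle between egg's own z axis and vertical below 0.35 rad and linear speed of egg below 0.03 m/s and contact force between the fingers and egg below 0.2 N and horizontal distance between squeeze_bottle and mat_small below 0.012 m and z of squeeze_bottle in the frame of mat_small below 0.006 m and angle between each of squeeze_bottle, square_jar, flask's own z axis and vertical below 0.12 rad and linear speed of each of squeeze_bottle, square_jar, flask below 0.02 m/s and horizontal distance between square_jar and mat_square below 0.012 m and z of square_jar in the frame of mat_square below 0.006 m and horizontal distance between flask and mat_large below 0.012 m and z of flask in the frame of mat_large below 0.006 m and contact force between the fingers and squeeze_bottle below 0.2 N and contact force between the fingers and square_jar below 0.2 N and contact force between the fingers and flask below 0.2 N and angle between carafe's own z axis and vertical below 0.1 rad and distance of carafe from where it was at the start of the episode below 0.025 m); the robot touches nothing.
It fails at once if the egg falls to the bench or tray (height (world z) of egg below 0.03 m).
It fails at once if the egg is dropped or pressed hard on the carafe (over 25 N) (contact force between egg and carafe above 25 N).
It fails at once if the carafe tips by more than 0.35 rad (angle between carafe's own z axis and vertical above 0.35 rad).
It fails at once if the squeeze bottle, jar or flask falls over (angle between any of squeeze_bottle, square_jar, flask's own z axis and vertical above 0.8 rad).
It also fails if it takes over 133 s, if anything falls off the work surface, if the arm or the gripper's body presses on something with over 40 N, if the wrist force passes 120 N, or if a joint passes its speed limit or range.

### The arm

A 7-joint arm with a two-finger parallel gripper is mounted at the origin on the work surface. World frame = base frame: x ahead of the robot, y to its left, z up, the work surface at z = 0. Lengths are in m, angles in rad, forces in N, time in s.
With the tool pointing down it reaches from about 0.4 to 0.85 m from the base axis. Payload 10.4 kg.
Tool frame: the origin (TCP) lies midway between the tips of the shut fingers; the grasp point (between the pads) lies 19 mm behind it (r.grasp_offset is the distance from the TCP to the grasp point, in m); x points along the fingers, y is the direction in which the jaws open and shut, and the axes are right-handed (so a half turn about x gives the same grasp; the last joint's range is limited). The gripper opens to 87 mm and grips with 3 to 60 N. Pads are 19 mm wide; open, the fingers measure 117 mm over their backs; the gripper's body (75 mm by 190 mm) begins 51 mm behind the grasp point.
Start: joints at [1.084, 0.332, -0.065, 1.46, 0.022, 1.35, -0.088], TCP at [0.28, -0.559, 0.223] pointing down, gripper open.
Joint ranges: [-2.6, 2.6], [-0.5, 2.12], [-1.47, 1.34], [0.16, 2.42], [-1.27, 4.41], [0.06, 2.06], [-2.6, 2.6]. Speed limits (rad/s): [2.22, 2.22, 2.79, 2.79, 3.14, 3.14, 3.14].

### API

Orientations are given as a unit quaternion [x, y, z, w].
In Python, from bench import r, vision, close_job gives the robot as it stands. The module is installed in compiled form; this text tells all that it offers.
- The arm moves only by the shell command python3 -m pendant 'ROWS' [OPENING] [FORCE]. ROWS is text: rows parted by semicolons, each of 6 numbers parted by spaces: the shift along the tool's x, y, z in units of 0.25 m (1.0 is 0.25 m), then the turn, a rotation vector about the tool's x, y, z in units of 1.5 rad (1.0 is 1.5 rad). A call has 1 to 8 rows; each row is the pose to reach, as a shift and turn from the pose commanded when the call began, along the tool's axes at that moment; what a row does not reach only later rows make up. A row lasts 1/10 s, in which the tool goes at most 50 mm and 8.59 degrees, less where a joint would pass 70% of its speed; a pose out of reach is approached as far as the arm can. A call with a number of a shift or a turn outside -1 to 1 is refused whole. A call with a gripper value outside its range is refused whole. OPENING is the gripper command: -1 is shut, 1 is fully open, values between are in proportion, set as the call begins (- or left out, the last holds). The fingers move at their own pace and stop on an object; FORCE is the grip in N (left out, the last holds). Time passes only in rows, so rows that repeat a pose let the fingers close. It gives the time, the measured TCP pose, the force and the opening at its end, in the units of the state.
- r.read_state(): the state, without advancing time (a new reading comes with each control period).
- vision.camera(name): name is "scene" or "top" or "wrist"; returns (picture, depth): 400x640x3 uint8, blue, green, red; 400x640 float32, m along the optical axis (not along the pixel's ray), 0 where there is no reading.
- vision.get_calibration(name): a dict with "camera_matrix" (3x3 intrinsics, pixels), "k1" (the pictures are not rectified: a ray, as slopes to the right and down, at radius r is drawn at 1 + k1 r^2 times it, then the intrinsics apply), "rvec" (rotation vector, rad) and "tvec" (3), from world to camera coordinates, as OpenCV has them. Camera axes: x right, y down, z forward; pixel columns grow to the right and rows downward; lengths in m; the calibration is good to about 2 mm. A picture is of the moment at which its call begins: read the wrist's pose just before it. get_calibration takes no time and is no camera call; for the wrist camera it gives the pose at the moment of the call.
- close_job(): hands the job in, once; it reports no verdict.
The state is a dict: "time": time; "joint_positions": joint angles; "joint_vel": joint speeds; "joint_torque": joint torques, N m; "ee_pos": TCP position; "eef_rot": TCP orientation; "ft_force": force on the tool from outside, world axes, zero at the start; "torque": the same for the moment, N m; "width": finger opening in m.
Only numpy, scipy, OpenCV 4.12 (cv2) and the standard library are available. Lean on these libraries where they do the work, as an engineer would, in place of code of your own. Each camera call takes 0.05 s, during which the arm holds its last target. There are 200 camera calls.

## Working session

There is one attempt and no reset: what is moved stays moved. The work goes in short steps, Python scripts to look and compute and a shell command to move; the robot and the scene stay as the last step left them, time stands still between calls to the robot, and variables do not carry over. Pictures are saved under pics/ and viewed, about 12 in all and at most 16, crops included, and the job is handed in when it is done.

```bash
mkdir -p pics
cat > h.py <<'E'
import numpy as np, cv2
from scipy.spatial.transform import Rotation as R
from bench import r, vision
def ray(cal,u,v):
    K=cal["camera_matrix"]; K=np.array(K,float); x=(u-K[0,2])/K[0,0]; y=(v-K[1,2])/K[1,1]
    xu,yu=x,y
    for _ in range(20):
        s=1+cal["k1"]*(xu*xu+yu*yu); xu,yu=x/s,y/s
    return np.array([xu,yu,1.])
def extr(cal):
    return cv2.Rodrigues(np.array(cal["rvec"],float))[0], np.array(cal["tvec"],float).ravel()
def at_depth(cal,u,v,d):
    Rm,t=extr(cal); return Rm.T@(ray(cal,u,v)*d-t)
def at_z(cal,u,v,z):
    Rm,t=extr(cal); c=-Rm.T@t; q=Rm.T@ray(cal,u,v); return c+q*(z-c[2])/q[2]
def proj(cal,P):
    Rm,t=extr(cal); p=Rm@np.array(P,float)+t; x,y=p[:2]/p[2]; s=1+cal["k1"]*(x*x+y*y)
    K=np.array(cal["camera_matrix"],float); return K[0,0]*x*s+K[0,2],K[1,1]*y*s+K[1,2]
def go(P, yaw=None):
    """rows values to bring TCP to P with tool down & jaw yaw (angle of tool y in world xy)"""
    s=r.read_state(); p=np.array(s["ee_pos"]); M=R.from_quat(s["eef_rot"])
    d=M.inv().apply(np.array(P)-p)/0.25
    print("pos",p.round(4),"toolx",M.as_matrix()[:,0].round(3),"tooly",M.as_matrix()[:,1].round(3),"w",round(float(s["width"]),4),"t",round(s["time"],2))
    out=[d.round(3)]
    if yaw is not None:
        best=None
        for k in (0,np.pi):
            y=np.array([np.cos(yaw+k),np.sin(yaw+k),0]); x=np.array([0,0,-1.]); T=R.from_matrix(np.column_stack([x,y,np.cross(x,y)]))
            rv=(M.inv()*T).as_rotvec()
            if best is None or np.linalg.norm(rv)<np.linalg.norm(best): best=rv
        out.append((best/1.5).round(3))
    print("shift",out[0],"turn",out[1] if len(out)>1 else "")
E
python3 - <<'E'
from h import *
go([0.28,-0.559,0.223],0)
for n in ("scene","top","wrist"):
    im,d=vision.camera(n); c=vision.get_calibration(n); np.savez(f"pics/{n}0.npz",im=im,d=d); import pickle; pickle.dump(c,open(f"pics/{n}0.pkl","wb"))
    cv2.imwrite(f"pics/{n}0.png",im); Rm,t=extr(c); print(n,(-Rm.T@t).round(3),Rm[2].round(2),c["camera_matrix"][0][0],c["k1"])
E
```

```text
pos [ 0.2794 -0.5587  0.2218] toolx [-0.001  0.001 -1.   ] tooly [ 0.447 -0.894 -0.001] w 0.0868 t 0.0
shift [-0.005  0.002 -0.002] turn [-0.738 -0.     0.001]
scene [1.174 0.154 0.707] [-0.74 -0.16 -0.65] 480.43174308687594 0.0061240865946679875
top [ 0.197 -0.006  1.116] [ 0.22  0.02 -0.98] 474.0710448358066 -0.02458870281279131
wrist [ 0.347 -0.526  0.384] [-0.25 -0.12 -0.96] 305.3102842056679 0.004273564374999484
```

View pics/top0.png

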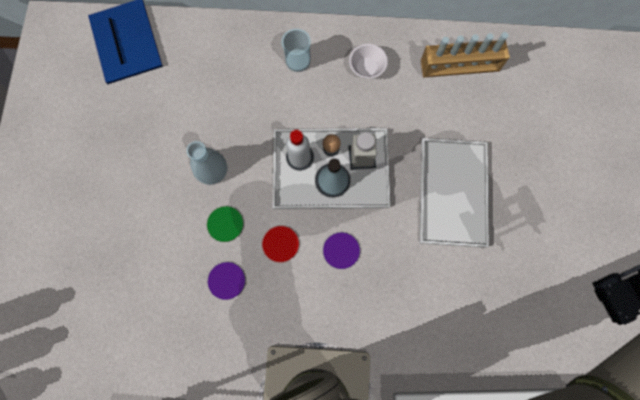

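View pics/scene0.png

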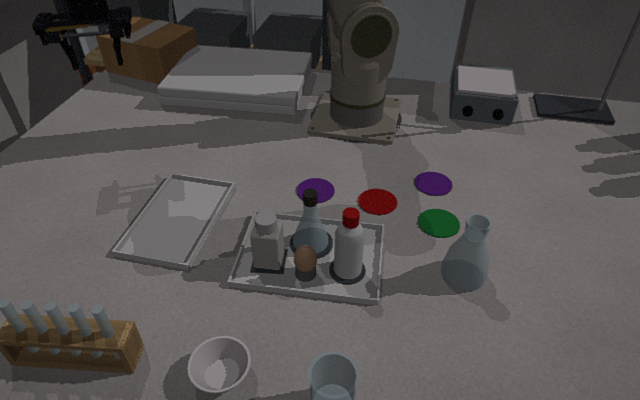

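Top view: bottle cap (297,137), egg (332,145), jar cap (366,142), flask stopper (334,166) stand in the stock tray. The carafe mouth is at (198,150). The side tray corners are (427,139), (488,142), (487,245) and (420,242). The only other carafe-like thing is the tumbler at (297,50), which is straight and blue with no waist, so the carafe is at (198,150). I'll enlarge both areas.

Run:
```python
from h import *
im=cv2.imread("pics/top0.png")
a=cv2.resize(im[115:215,260:400],None,fx=5,fy=5,interpolation=cv2.INTER_CUBIC)
b=cv2.resize(im[125:195,170:240],None,fx=5,fy=5,interpolation=cv2.INTER_CUBIC)
cv2.imwrite("pics/cA.png",a); 
s=cv2.imread("pics/scene0.png"); a2=cv2.resize(s[180:300,225:500],None,fx=2.9,fy=2.9,interpolation=cv2.INTER_CUBIC)[:, :800]
c=np.zeros((500,700,3),np.uint8); 
cv2.imwrite("pics/cB.png",b); cv2.imwrite("pics/cC.png",a2)
```

```text
(no output)
```

View pics/cA.png

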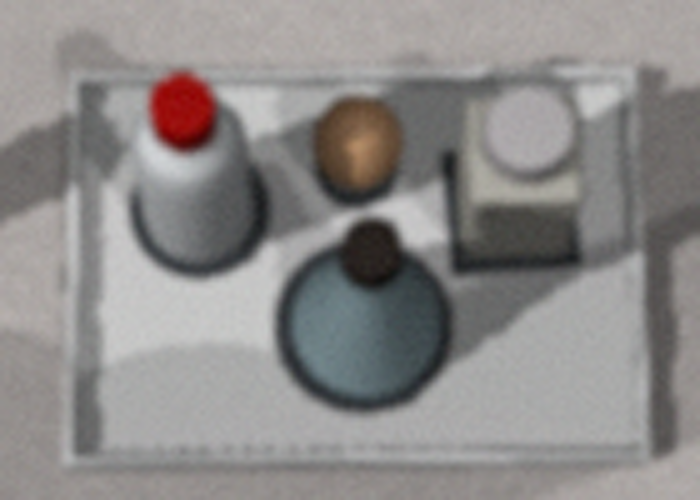

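View pics/cC.png

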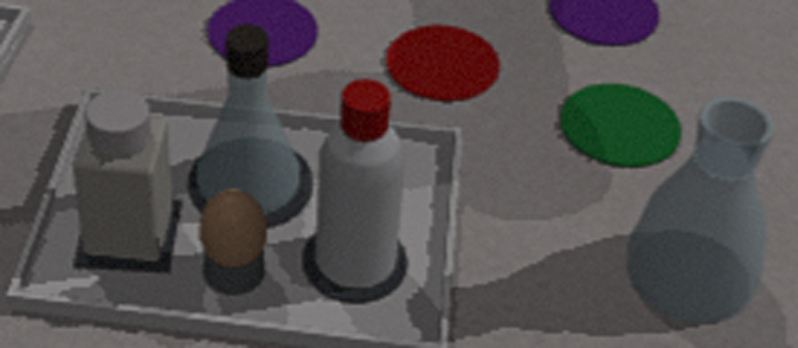

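View pics/cB.png

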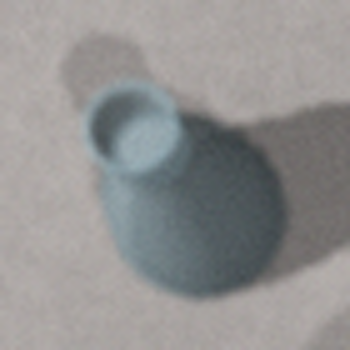

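Run:
```python
from h import *
import pickle
ct=pickle.load(open("pics/top0.pkl","rb")); cs=pickle.load(open("pics/scene0.pkl","rb"))
T=lambda x,y:(260+(x+.5)/5-.5,115+(y+.5)/5-.5)
S=lambda x,y:(225+(x+.5)/2.9-.5,180+(y+.5)/2.9-.5)
for n,p,z in [("bcap",(184,104),.153),("jcap",(529,127),.119),("fstop",(372,248),.137),("egg",(358,142),.045),("msmall",(200,206),.007),("msq",(513,207),.007),("mlarge",(365,325),.007)]:
    print(n,at_z(ct,*T(*p),z).round(4))
for n,p,z in [("bcap",(366,95),.153),("jcap",(119,110),.119),("fstop",(247,38),.137),("egg",(234,229),.047),("mouth",(734,122),.14),("mlarge",(250,183),.007),("msmall",(355,255),.007)]:
    print("S",n,at_z(cs,*S(*p),z).round(4))
for u,v in [(427,139),(488,142),(487,245),(420,242)]: print("tray",at_z(ct,u,v,.014).round(4))
```

```text
bcap [0.5644 0.0754 0.153 ]
jcap [ 0.5758 -0.0758  0.119 ]
fstop [ 0.5095 -0.0092  0.137 ]
egg [5.914e-01 2.000e-04 4.500e-02]
msmall [0.5675 0.076  0.007 ]
msq [ 0.5763 -0.0775  0.007 ]
mlarge [ 0.5118 -0.0084  0.007 ]
S bcap [0.5672 0.0764 0.153 ]
S jcap [ 0.5779 -0.0751  0.119 ]
S fstop [ 0.5135 -0.009   0.137 ]
S egg [0.5947 0.0013 0.047 ]
S mouth [0.5273 0.2912 0.14  ]
S mlarge [ 0.5153 -0.0073  0.007 ]
S msmall [0.564  0.0756 0.007 ]
tray [ 0.6277 -0.2345  0.014 ]
tray [ 0.6292 -0.3847  0.014 ]
tray [ 0.3734 -0.3783  0.014 ]
tray [ 0.3709 -0.2213  0.014 ]
```

```bash
python3 -m pendant '-.1 -.1 -.15 .1 0 0;-.11 -.2 -.3 .2 0 0;-.11 -.3 -.45 .309 0 0;-.11 -.4 -.6 .309 0 0;-.11 -.5 -.75 .309 0 0;-.11 -.6 -.9 .309 0 0;-.11 -.656 -1 .309 0 0;-.11 -.656 -1 .309 0 0'
python3 -c "
from h import *
go([.566,.076,.20],-np.pi/2)
import pickle
ct=pickle.load(open('pics/top0.pkl','rb'));print(at_z(ct,170+134.5/5-.5,125+126.5/5-.5,.14))"
```

```text
time: 0.95
ee_pos: [0.4324, -0.296, 0.2501]
eef_rot: [0.707, 0.003, -0.707, 0.002]
ft_force: [0.2, 0.5, 0.2]
width: 0.0869
pos [ 0.4324 -0.296   0.2501] toolx [ 0.001  0.001 -1.   ] tooly [ 0.007 -1.    -0.001] w 0.0869 t 0.95
shift [ 0.203 -1.484 -0.545] turn [ 0.005 -0.001  0.001]
[0.52330114 0.29141588 0.14      ]
```

```bash
python3 -m pendant '0 -.14 -.06 0 0 0;0 -.28 -.12 0 0 0;0 -.42 -.18 0 0 0;0 -.56 -.24 0 0 0;0 -.7 -.3 0 0 0;0 -.84 -.34 0 0 0;0 -1 -.36 0 0 0' >/dev/null;  python3 -m pendant '0 -.16 -.06 0 0 0;0 -.32 -.12 0 0 0;.1 -.44 -.18 0 0 0;.2 -.484 -.185 0 0 0;.203 -.484 -.185 0 0 0;.203 -.484 -.185 0 0 0'
python3 -c "
from h import *
go([.566,.076,.13],-np.pi/2)
c=vision.get_calibration('wrist'); im,d=vision.camera('wrist'); cv2.imwrite('pics/w1.png',im)
for P in ([.566,.076,.153],[.577,-.0755,.119],[.511,-.009,.137],[.593,.0005,.045],[.525,.291,.14]): print(np.round(proj(c,P),1))
import pickle; pickle.dump(c,open('pics/w1.pkl','wb'))"
```

```text
time: 2.25
ee_pos: [0.5659, 0.0692, 0.1993]
eef_rot: [-0.707, 0.0, 0.707, -0.0]
ft_force: [-0.7, 0.6, -0.3]
width: 0.0871
pos [0.5659 0.0692 0.1993] toolx [-0.001 -0.001 -1.   ] tooly [-0.001 -1.     0.001] w 0.0871 t 2.25
shift [ 0.277 -0.027 -0.001] turn [-0.     0.001 -0.   ]
[311.3 217.8]
[497.2 190.7]
[415.8 273.9]
[386.9 157.5]
[ 43.2 260.9]
```

View pics/w1.png

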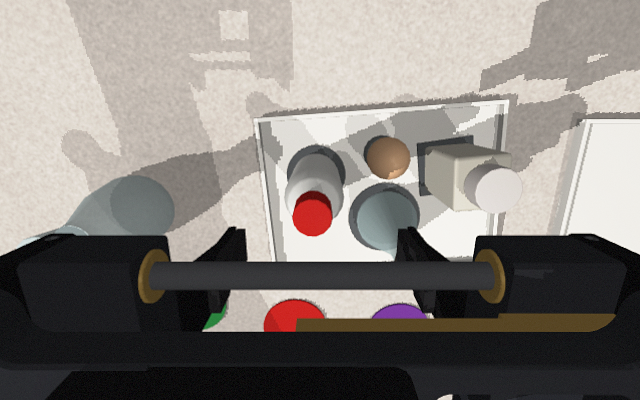

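Wrist view: cap top at (312,214) against a prediction of (311,218), jar cap (497,187) against (497,191), egg (388,157) against (387,157). The fits are good to about 2 mm, so I'll grip the bottle.

```bash
python3 -m pendant '.08 -.02 0 0 0 0;.16 -.027 0 0 0 0;.22 -.027 0 0 0 0;.26 -.027 0 0 0 0;.277 -.027 0 0 0 0;.277 -.027 0 0 0 0' ; python3 -m pendant '0 0 0 0 0 0;0 0 0 0 0 0;0 0 0 0 0 0;0 0 0 0 0 0;0 0 0 0 0 0;0 0 0 0 0 0;0 0 0 0 0 0;0 0 0 0 0 0' -1 25
```

```text
time: 2.9
ee_pos: [0.5661, 0.0769, 0.1302]
eef_rot: [0.707, -0.0, -0.707, -0.0]
ft_force: [-0.7, 0.3, 1.7]
width: 0.087
time: 3.7
ee_pos: [0.566, 0.0773, 0.13]
eef_rot: [-0.707, -0.0, 0.707, -0.0]
ft_force: [0.7, -0.2, 0.4]
width: 0.031
```

```bash
python3 -m pendant '-.04 0 0 0 0 0;-.12 0 0 0 0 0;-.24 0 0 0 0 0;-.36 0 0 0 0 0;-.48 0 0 0 0 0;-.58 0 0 0 0 0;-.64 0 0 0 0 0;-.64 0 0 0 0 0';python3 -m pendant '0 .06 .02 0 0 0;0 .16 .06 0 0 0;0 .28 .12 0 0 0;0 .4 .18 0 0 0;0 .52 .24 0 0 0;0 .64 .3 0 0 0;0 .72 .34 0 0 0;0 .758 .36 0 0 0';python3 -m pendant '0 .1 .04 0 0 0;0 .22 .08 0 0 0;0 .34 .12 0 0 0;0 .46 .16 0 0 0;0 .58 .2 0 0 0;0 .68 .23 0 0 0;0 .74 .244 0 0 0;0 .758 .244 0 0 0'; python3 -c "
from h import *
go([.415,-.302,.129],-np.pi/2)"
```

```text
time: 4.5
ee_pos: [0.5667, 0.0776, 0.2922]
eef_rot: [0.708, 0.0, -0.706, 0.0]
ft_force: [-0.5, 0.1, -1.5]
width: 0.0299
time: 5.3
ee_pos: [0.4745, -0.1144, 0.2887]
eef_rot: [-0.706, 0.001, 0.708, 0.001]
ft_force: [0.1, -0.6, -2.9]
width: 0.0294
time: 6.1
ee_pos: [0.4148, -0.3025, 0.2892]
eef_rot: [-0.707, 0.0, 0.707, 0.001]
ft_force: [-0.1, -0.5, -1.2]
width: 0.0291
pos [ 0.4148 -0.3025  0.2892] toolx [-0.001  0.001 -1.   ] tooly [-0.001 -1.    -0.001] w 0.0291 t 6.1
shift [ 0.641 -0.002 -0.002] turn [-0.001  0.001  0.   ]
```

```bash
python3 -m pendant '.1 0 0 0 0 0;.22 0 0 0 0 0;.34 0 0 0 0 0;.46 0 0 0 0 0;.55 0 0 0 0 0;.6 0 0 0 0 0;.63 0 0 0 0 0;.645 0 0 0 0 0';python3 -m pendant '0 0 0 0 0 0;0 0 0 0 0 0;0 0 0 0 0 0'; python3 -m pendant '0 0 0 0 0 0;0 0 0 0 0 0;0 0 0 0 0 0;0 0 0 0 0 0;-.1 0 0 0 0 0;-.22 0 0 0 0 0;-.32 0 0 0 0 0;-.36 0 0 0 0 0' 1; python3 -m pendant '0 -.1 -.1 0 0 0;0 -.24 -.2 0 0 0;0 -.38 -.3 0 0 0;0 -.52 -.4 0 0 0;0 -.66 -.5 0 0 0;0 -.8 -.6 0 0 0;0 -.906 -.648 0 0 0;0 -.906 -.648 0 0 0'; python3 -c "
from h import *
go([.578,-.0755,.098],-np.pi/2)"
```

```text
time: 6.9
ee_pos: [0.4157, -0.3013, 0.1288]
eef_rot: [0.707, 0.0, -0.707, 0.0]
ft_force: [0.5, -1.2, -2.5]
width: 0.0294
time: 7.2
ee_pos: [0.4155, -0.302, 0.1297]
eef_rot: [0.708, -0.0, -0.707, 0.0]
ft_force: [-0.7, 0.4, -1.3]
width: 0.029
time: 8.0
ee_pos: [0.416, -0.3022, 0.2214]
eef_rot: [0.708, -0.001, -0.706, 0.001]
ft_force: [0.0, 0.3, 0.8]
width: 0.083
time: 8.8
ee_pos: [0.578, -0.0697, 0.2177]
eef_rot: [-0.707, -0.004, 0.707, -0.002]
ft_force: [0.3, 0.2, -0.7]
width: 0.0872
pos [ 0.578  -0.0697  0.2177] toolx [-0.001  0.003 -1.   ] tooly [ 0.007 -1.    -0.003] w 0.0872 t 8.8
shift [ 0.479  0.025 -0.   ] turn [0.005 0.001 0.002]
```

```bash
python3 -m pendant '0 0 0 0 0 0;0 0 0 0 0 0' ; python3 -c "
from h import *
go([.578,-.0755,.098],-np.pi/2)
c=vision.get_calibration('top'); im,d=vision.camera('top'); cv2.imwrite('pics/t1.png',im[100:300,180:500])
c=vision.get_calibration('wrist'); im,d=vision.camera('wrist'); cv2.imwrite('pics/w2.png',cv2.resize(im,(480,300)))
print(proj(c,[.578,-.0755,.119]))
a=cv2.imread('pics/t1.png'); a=cv2.resize(a,(480,300)); cv2.imwrite('pics/v2.png',np.vstack([a,cv2.imread('pics/w2.png')]))"
```

```text
time: 9.0
ee_pos: [0.5765, -0.0766, 0.2183]
eef_rot: [-0.707, 0.001, 0.707, 0.0]
ft_force: [-0.6, -0.3, 0.2]
width: 0.087
pos [ 0.5765 -0.0766  0.2183] toolx [-0.001 -0.001 -1.   ] tooly [-0.001 -1.     0.001] w 0.087 t 9.0
shift [ 0.481 -0.005 -0.006] turn [-0.001  0.001 -0.   ]
(np.float64(319.43535532843214), np.float64(195.89795865357667))
```

View pics/v2.png

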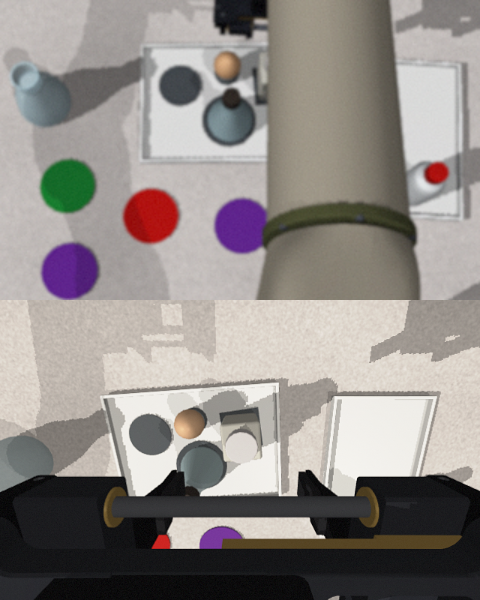

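Top: bottle stands upright in the side tray (cap at about (437,172) in the crop). Wrist: jar cap centre, scaled to full size, is at (321,194) against a predicted (319,196). Next is the jar.

```bash
python3 -m pendant '.1 0 0 0 0 0;.2 0 0 0 0 0;.3 0 0 0 0 0;.38 0 0 0 0 0;.44 0 0 0 0 0;.47 0 0 0 0 0;.481 0 0 0 0 0;.481 0 0 0 0 0';  python3 -m pendant '0 0 0 0 0 0;0 0 0 0 0 0;0 0 0 0 0 0;0 0 0 0 0 0;0 0 0 0 0 0;0 0 0 0 0 0;0 0 0 0 0 0' -1 25;  python3 -m pendant '-.04 0 0 0 0 0;-.12 0 0 0 0 0;-.24 0 0 0 0 0;-.36 0 0 0 0 0;-.46 0 0 0 0 0;-.52 0 0 0 0 0;-.52 0 0 0 0 0'; python3 -m pendant '0 .06 0 0 0 0;0 .18 0 0 0 0;0 .34 -.01 0 0 0;0 .5 -.02 0 0 0;0 .66 -.03 0 0 0;0 .8 -.03 0 0 0;0 .9 -.03 0 0 0;0 .93 -.03 0 0 0'; python3 -m pendant '0 0 0 0 0 0';  python3 -c "
from h import *
go([.585,-.308,.0955],-np.pi/2)"
```

```text
time: 9.9
ee_pos: [0.5773, -0.0754, 0.099]
eef_rot: [0.707, -0.0, -0.707, 0.0]
ft_force: [0.4, 0.2, 1.5]
width: 0.0869
time: 10.6
ee_pos: [0.5771, -0.0754, 0.0986]
eef_rot: [0.707, -0.0, -0.707, 0.0]
ft_force: [-0.0, 0.4, -2.3]
width: 0.0395
time: 11.3
ee_pos: [0.5779, -0.0751, 0.2307]
eef_rot: [0.708, -0.0, -0.706, 0.0]
ft_force: [-0.6, 0.4, -3.6]
width: 0.0396
time: 12.1
ee_pos: [0.5821, -0.3128, 0.2257]
eef_rot: [-0.706, 0.002, 0.709, 0.002]
ft_force: [-0.3, -0.8, -2.9]
width: 0.0391
time: 12.2
ee_pos: [0.5832, -0.3096, 0.2265]
eef_rot: [-0.706, 0.001, 0.708, 0.001]
ft_force: [-0.8, -0.4, -2.7]
width: 0.0392
pos [ 0.5832 -0.3096  0.2265] toolx [-0.003  0.001 -1.   ] tooly [-0.002 -1.    -0.001] w 0.0392 t 12.2
shift [ 0.524 -0.006 -0.009] turn [-0.002  0.002  0.   ]
```

```bash
python3 -m pendant '.1 0 0 0 0 0;.2 0 0 0 0 0;.3 0 0 0 0 0;.4 0 0 0 0 0;.47 0 0 0 0 0;.51 0 0 0 0 0;.53 0 0 0 0 0;.53 0 0 0 0 0';python3 -m pendant '0 0 0 0 0 0;0 0 0 0 0 0'; python3 -m pendant '0 0 0 0 0 0;0 0 0 0 0 0;0 0 0 0 0 0;0 0 0 0 0 0;-.1 0 0 0 0 0;-.22 0 0 0 0 0;-.34 0 0 0 0 0;-.42 0 0 0 0 0' 1; python3 -m pendant '0 -.1 .04 0 0 0;0 -.2 .08 0 0 0;0 -.32 .12 0 0 0;0 -.44 .16 0 0 0;0 -.54 .2 0 0 0;0 -.6 .22 0 0 0' ; python3 -m pendant '0 -.12 .02 0 0 0;0 -.24 .04 0 0 0;0 -.36 .06 0 0 0;0 -.48 .072 0 0 0;0 -.57 .072 0 0 0;0 -.596 .072 0 0 0;0 -.596 .072 0 0 0;0 -.596 .072 0 0 0' ;  python3 -c "
from h import *
go([.512,-.009,.109],-np.pi/2)
c=vision.get_calibration('wrist'); im,d=vision.camera('wrist'); cv2.imwrite('pics/w3.png',im)
print(proj(c,[.512,-.009,.137]),proj(c,[.593,.0005,.045]))"
```

```text
time: 13.0
ee_pos: [0.585, -0.3072, 0.0965]
eef_rot: [0.707, 0.0, -0.707, 0.0]
ft_force: [-0.3, -0.2, -2.9]
width: 0.0397
time: 13.2
ee_pos: [0.585, -0.3077, 0.0968]
eef_rot: [0.707, 0.0, -0.707, 0.0]
ft_force: [-0.2, 0.4, -2.4]
width: 0.0391
time: 14.0
ee_pos: [0.5852, -0.3079, 0.2037]
eef_rot: [0.708, -0.0, -0.706, 0.0]
ft_force: [0.8, 0.2, -0.7]
width: 0.0859
time: 14.6
ee_pos: [0.5292, -0.1556, 0.2015]
eef_rot: [0.707, 0.001, -0.707, 0.001]
ft_force: [0.5, 0.0, 0.1]
width: 0.0869
time: 15.4
ee_pos: [0.5117, -0.0103, 0.201]
eef_rot: [-0.707, 0.001, 0.707, 0.0]
ft_force: [0.3, -0.4, -1.2]
width: 0.087
pos [ 0.5117 -0.0103  0.201 ] toolx [-0.    -0.001 -1.   ] tooly [-0.001 -1.     0.001] w 0.087 t 15.4
shift [ 0.368 -0.005 -0.001] turn [-0.001  0.    -0.   ]
(np.float64(319.21313868134706), np.float64(209.87210292006836)) (np.float64(309.9549268161744), np.float64(103.41411793038154))
```

View pics/w3.png

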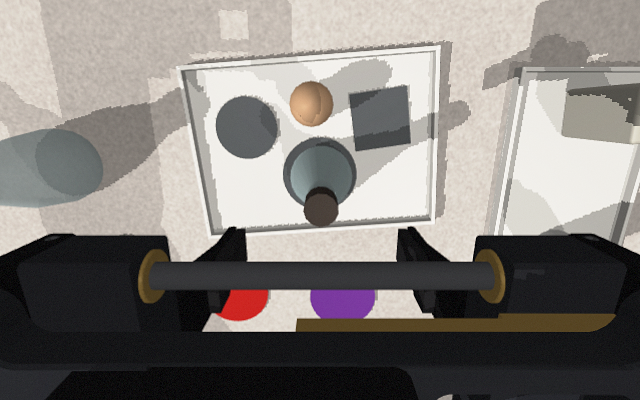

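Stopper top is at (320,206) against a predicted (319,210), with the egg undisturbed at (312,103). Mat centres read as small (247,127) and square (380,118). Next is the flask.

```bash
python3 -c "
from h import *
c=vision.get_calibration('wrist')
print('small',at_z(c,247,127,.007),'sq',at_z(c,380,118,.007))"; python3 -m pendant '.1 0 0 0 0 0;.2 0 0 0 0 0;.28 0 0 0 0 0;.33 0 0 0 0 0;.36 0 0 0 0 0;.368 0 0 0 0 0;.368 0 0 0 0 0';  python3 -m pendant '0 0 0 0 0 0;0 0 0 0 0 0;0 0 0 0 0 0;0 0 0 0 0 0;0 0 0 0 0 0;0 0 0 0 0 0;0 0 0 0 0 0;0 0 0 0 0 0' -1 25;  python3 -m pendant '-.04 0 0 0 0 0;-.12 0 0 0 0 0;-.24 0 0 0 0 0;-.36 0 0 0 0 0;-.48 0 0 0 0 0;-.6 0 0 0 0 0;-.684 0 0 0 0 0;-.684 0 0 0 0 0'; python3 -m pendant '0 .06 0 0 0 0;0 .16 0 0 0 0;0 .28 .01 0 0 0;0 .4 .02 0 0 0;0 .52 .03 0 0 0;0 .64 .04 0 0 0;0 .76 .04 0 0 0;0 .84 .048 0 0 0'; python3 -m pendant '0 .12 0 0 0 0;0 .22 0 0 0 0;0 .3 0 0 0 0;0 .344 0 0 0 0;0 .344 0 0 0 0;0 .344 0 0 0 0';  python3 -c "
from h import *
go([.5,-.305,.1065],-np.pi/2)"
```

```text
small [0.56805331 0.07365506 0.007     ] sq [ 0.57762802 -0.07725694  0.007     ]
time: 16.15
ee_pos: [0.5119, -0.0089, 0.1095]
eef_rot: [0.707, -0.0, -0.707, 0.0]
ft_force: [-0.8, 0.1, 0.1]
width: 0.0874
time: 16.95
ee_pos: [0.5115, -0.0087, 0.109]
eef_rot: [0.707, 0.0, -0.707, 0.0]
ft_force: [0.1, -0.5, -0.3]
width: 0.031
time: 17.75
ee_pos: [0.5127, -0.0085, 0.2836]
eef_rot: [0.709, 0.0, -0.705, 0.0]
ft_force: [-0.1, 0.0, -1.1]
width: 0.0271
time: 18.55
ee_pos: [0.4979, -0.2221, 0.2782]
eef_rot: [-0.706, 0.001, 0.708, 0.001]
ft_force: [-0.4, -0.4, -2.1]
width: 0.0276
time: 19.15
ee_pos: [0.4995, -0.3039, 0.2794]
eef_rot: [-0.707, -0.001, 0.707, 0.0]
ft_force: [-0.1, 0.2, -1.5]
width: 0.0272
pos [ 0.4995 -0.3039  0.2794] toolx [-0.001  0.001 -1.   ] tooly [ 0.001 -1.    -0.001] w 0.0272 t 19.15
shift [ 0.692  0.005 -0.003] turn [0.001 0.001 0.001]
```

```bash
python3 -m pendant '.12 0 0 0 0 0;.25 0 0 0 0 0;.38 0 0 0 0 0;.5 0 0 0 0 0;.6 0 0 0 0 0;.66 0 0 0 0 0;.685 0 0 0 0 0;.692 0 0 0 0 0';python3 -m pendant '0 0 0 0 0 0;0 0 0 0 0 0'; python3 -m pendant '0 0 0 0 0 0;0 0 0 0 0 0;0 0 0 0 0 0;0 0 0 0 0 0;-.1 0 0 0 0 0;-.22 0 0 0 0 0;-.34 0 0 0 0 0;-.4 0 0 0 0 0' 1; python3 -m pendant '0 -.1 -.04 0 0 0;0 -.2 -.08 0 0 0;0 -.32 -.12 0 0 0;0 -.44 -.16 0 0 0;0 -.54 -.2 0 0 0;0 -.6 -.22 0 0 0' ; python3 -m pendant '0 -.12 -.04 0 0 0;0 -.24 -.08 0 0 0;0 -.36 -.12 0 0 0;0 -.48 -.154 0 0 0;0 -.57 -.154 0 0 0;0 -.618 -.154 0 0 0;0 -.618 -.154 0 0 0;0 -.618 -.154 0 0 0' ;  python3 -c "
from h import *
go([.593,.0005,.039],-np.pi/2)
c=vision.get_calibration('wrist'); im,d=vision.camera('wrist'); 
print(proj(c,[.593,.0005,.045]),proj(c,[.525,.291,.14]))
s,_=vision.camera('scene'); cv2.imwrite('pics/v4.png',np.vstack([cv2.resize(im,(800,500))[:260],cv2.resize(s[150:300,80:480],(800,300))]))
print(at_z(vision.get_calibration('scene'),0,0,0))"
```

```text
time: 19.95
ee_pos: [0.5004, -0.3046, 0.108]
eef_rot: [0.708, 0.0, -0.707, 0.001]
ft_force: [0.7, 0.1, 3.1]
width: 0.0273
time: 20.15
ee_pos: [0.5002, -0.3047, 0.108]
eef_rot: [0.708, -0.0, -0.707, 0.0]
ft_force: [0.9, 0.5, -0.2]
width: 0.0271
time: 20.95
ee_pos: [0.5004, -0.3051, 0.2098]
eef_rot: [0.708, -0.001, -0.706, 0.001]
ft_force: [1.0, 0.6, 0.5]
width: 0.0822
time: 21.55
ee_pos: [0.5551, -0.1521, 0.2065]
eef_rot: [-0.707, -0.001, 0.707, -0.001]
ft_force: [0.3, 0.2, 0.6]
width: 0.0868
time: 22.35
ee_pos: [0.5929, -0.0019, 0.2068]
eef_rot: [-0.707, 0.001, 0.707, 0.0]
ft_force: [0.3, -0.4, -0.3]
width: 0.0874
pos [ 0.5929 -0.0019  0.2068] toolx [-0.    -0.001 -1.   ] tooly [-0.001 -1.     0.001] w 0.0874 t 22.35
shift [ 0.671 -0.01  -0.   ] turn [-0.001  0.    -0.001]
(np.float64(318.7007995082415), np.float64(181.48946605362653)) (np.float64(-25.708576899390607), np.float64(286.15559858924024))
[-0.59335743 -1.63604345  0.        ]
```

View pics/v4.png

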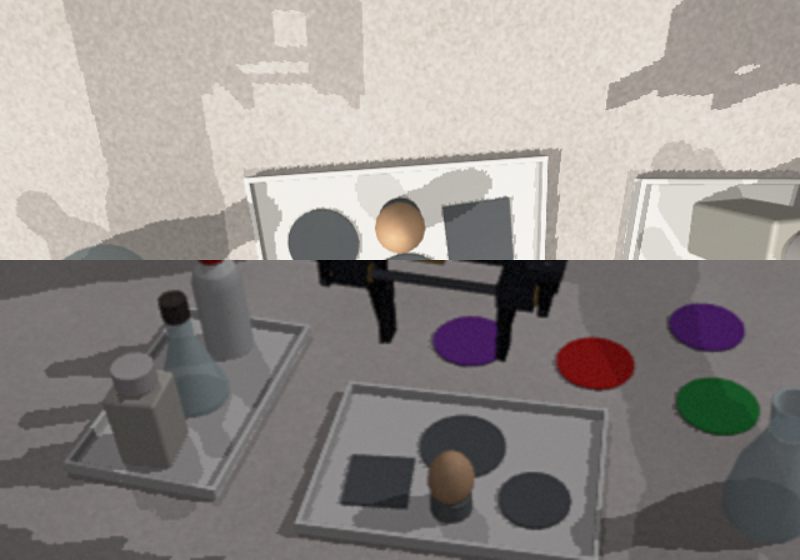

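All three stand upright in the side tray. The egg is at (320,182) full-size, as predicted, so I'll grip it gently.

```bash
python3 -m pendant '.12 -.005 0 0 0 0;.25 -.01 0 0 0 0;.36 -.01 0 0 0 0;.46 -.01 0 0 0 0;.55 -.01 0 0 0 0;.62 -.01 0 0 0 0;.655 -.01 0 0 0 0;.668 -.01 0 0 0 0'; python3 -m pendant '0 0 0 0 0 0;0 0 0 0 0 0'; python3 -m pendant '0 0 0 0 0 0;0 0 0 0 0 0;0 0 0 0 0 0;0 0 0 0 0 0;0 0 0 0 0 0;0 0 0 0 0 0;0 0 0 0 0 0;0 0 0 0 0 0' -1 10
```

```text
time: 23.25
ee_pos: [0.5927, 0.0013, 0.0394]
eef_rot: [-0.707, 0.0, 0.707, 0.0]
ft_force: [1.0, -0.2, -0.4]
width: 0.0871
time: 23.45
ee_pos: [0.5937, 0.0021, 0.041]
eef_rot: [0.708, -0.0, -0.707, 0.0]
ft_force: [-0.6, -0.5, 0.9]
width: 0.0873
time: 24.25
ee_pos: [0.5932, 0.0005, 0.0403]
eef_rot: [0.707, -0.001, -0.707, 0.0]
ft_force: [-0.8, -5.1, 2.6]
width: 0.0417
```

```bash
python3 -m pendant '-.01 0 0 0 0 0;-.04 0 0 0 0 0;-.1 0 0 0 0 0;-.2 0 0 0 0 0;-.32 0 0 0 0 0;-.44 0 0 0 0 0;-.55 0 0 0 0 0;-.68 0 0 0 0 0'; python3 -m pendant '0 -.05 .04 0 0 0;0 -.12 .08 0 0 0;0 -.2 .14 0 0 0;0 -.3 .2 0 0 0;0 -.4 .26 0 0 0;0 -.5 .3 0 0 0;0 -.58 .34 0 0 0;0 -.62 .36 0 0 0'; python3 -m pendant '0 -.05 .04 0 0 0;0 -.14 .08 0 0 0;0 -.24 .11 0 0 0;0 -.34 .132 0 0 0;0 -.44 .132 0 0 0;0 -.52 .132 0 0 0;0 -.542 .132 0 0 0;0 -.542 .132 0 0 0'; python3 -m pendant '0 0 0 0 0 0;0 0 0 0 0 0'; python3 -c "
from h import *
go([.525,.291,.1525],-np.pi/2)
c=vision.get_calibration('wrist'); im,d=vision.camera('wrist'); import pickle; pickle.dump(c,open('pics/w5.pkl','wb')); cv2.imwrite('pics/w5.png',im); np.save('pics/w5d',d)
print(proj(c,[.525,.291,.14]))
s=r.read_state();p=np.array(s['ee_pos']);print(proj(c,p+[0,0,.005]))
s,_=vision.camera('scene'); cv2.imwrite('pics/v5.png',np.vstack([im[:, :],cv2.resize(s[130:280,380:540],(640,600))[:200]])) 
cv2.imwrite('pics/s5.png',s)"
```

```text
time: 25.05
ee_pos: [0.5926, 0.0029, 0.2122]
eef_rot: [0.707, 0.0, -0.707, 0.0]
ft_force: [0.0, 0.2, -1.0]
width: 0.0422
time: 25.85
ee_pos: [0.5006, 0.1604, 0.2095]
eef_rot: [-0.707, -0.002, 0.708, -0.002]
ft_force: [0.8, -0.3, -0.6]
width: 0.0426
time: 26.65
ee_pos: [0.4694, 0.293, 0.2096]
eef_rot: [-0.707, -0.0, 0.707, -0.001]
ft_force: [0.3, 0.2, -1.0]
width: 0.0419
time: 26.85
ee_pos: [0.4703, 0.2914, 0.21]
eef_rot: [0.707, -0.001, -0.707, -0.0]
ft_force: [1.1, 0.1, -0.8]
width: 0.0419
pos [0.4703 0.2914 0.21  ] toolx [ 0.    -0.001 -1.   ] tooly [-0.002 -1.     0.001] w 0.0419 t 26.85
shift [ 0.23   0.001 -0.219] turn [-0.001 -0.    -0.   ]
(np.float64(321.2266853116779), np.float64(138.46017407516234))
(np.float64(320.4115181244177), np.float64(249.38144133746349))
```

View pics/v5.png

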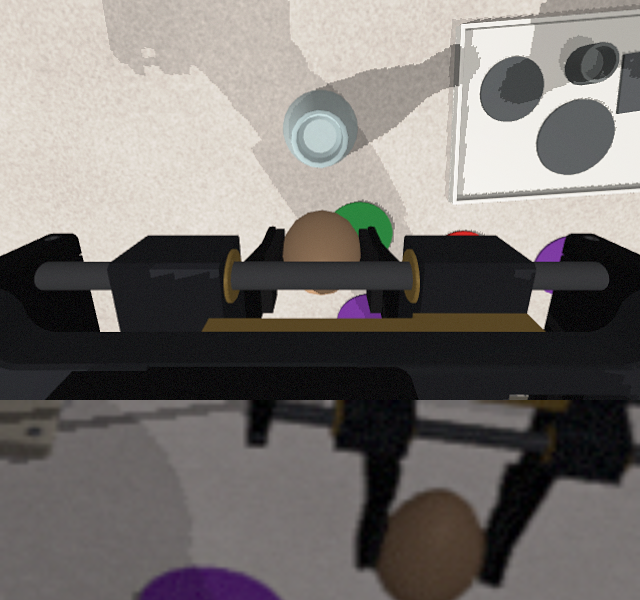

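Egg held, with its outline centre at (322,252). The carafe mouth is at (319.5,138) against a predicted (321,138.5), so it's within about 1 mm. I'll move over it and lower in stages.

```bash
python3 -m pendant '0 0 -.03 0 0 0;0 -.003 -.08 0 0 0;0 -.003 -.13 0 0 0;0 -.003 -.18 0 0 0;0 -.003 -.21 0 0 0;0 -.003 -.221 0 0 0;0 -.003 -.221 0 0 0;0 -.003 -.221 0 0 0'; python3 -m pendant '.03 0 0 0 0 0;.08 0 0 0 0 0;.12 0 0 0 0 0;.15 0 0 0 0 0;.17 0 0 0 0 0;.18 0 0 0 0 0;.18 0 0 0 0 0;.18 0 0 0 0 0'; python3 -c "
from h import *
go([.5255,.292,.1525],-np.pi/2)
c=vision.get_calibration('scene');s,_=vision.camera('scene'); 
for P in ([.525,.291,.14],): print(proj(c,P))
cv2.imwrite('pics/v6.png',cv2.resize(s[140:300,400:540],None,fx=4,fy=3.75,interpolation=cv2.INTER_CUBIC))"
```

```text
time: 27.75
ee_pos: [0.5248, 0.2938, 0.2101]
eef_rot: [-0.707, -0.0, 0.707, -0.0]
ft_force: [-1.3, -0.9, -0.2]
width: 0.0424
time: 28.55
ee_pos: [0.5253, 0.2937, 0.1654]
eef_rot: [0.707, 0.0, -0.707, 0.0]
ft_force: [0.6, -0.0, -0.5]
width: 0.0422
pos [0.5253 0.2937 0.1654] toolx [ 0.  0. -1.] tooly [ 0. -1. -0.] w 0.0422 t 28.55
shift [ 0.051  0.007 -0.001] turn [ 0. -0.  0.]
(np.float64(477.616183703409), np.float64(220.823883701157))
```

View pics/v6.png

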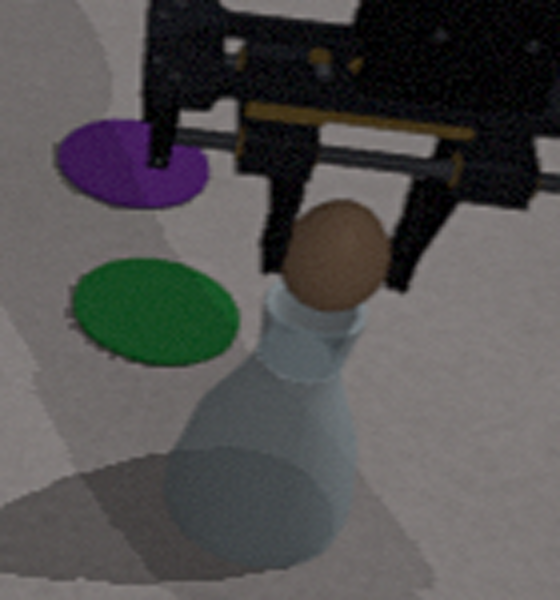

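```bash
python3 -c "
from h import *
c=vision.get_calibration('scene')
print(r.read_state()['ee_pos'])
for P in ([.525,.2915,.14],[.5253,.2937,.172],[.5253,.2887,.172],[.5303,.2937,.172]): u,v=proj(c,P);print((u-400)*4,(v-140)*3.75)
for u,v in ((337,255),(341,256)): print(at_z(c,400+u/4,140+v/3.75,.172))
"
```

```text
[0.525345  0.2937143 0.1654515]
311.66165598975317 303.257631107283
334.00663596066283 252.37741971513975
321.70566942298456 250.70613844163134
334.4076541729946 259.655712132461
[0.52683825 0.29486357 0.172     ]
[0.52715402 0.29647305 0.172     ]
```

The egg sits about 2.5 mm too far in +y relative to the mouth. I'll correct that and lower.

```bash
python3 -m pendant '0 .009 .003 0 0 0;0 .009 .003 0 0 0;.012 .009 .003 0 0 0;.024 .009 .003 0 0 0;.03 .009 .003 0 0 0;.036 .009 .003 0 0 0;.036 .009 .003 0 0 0'; python3 -m pendant '.004 0 0 0 0 0;.008 0 0 0 0 0;.008 0 0 0 0 0' ;python3 -m pendant '.004 0 0 0 0 0;.004 0 0 0 0 0;.004 0 0 0 0 0'
```

```text
time: 29.3
ee_pos: [0.5243, 0.2912, 0.1557]
eef_rot: [-0.707, -0.0, 0.707, -0.0]
ft_force: [0.2, 0.8, -0.7]
width: 0.0422
time: 29.6
ee_pos: [0.5245, 0.2914, 0.154]
eef_rot: [0.707, 0.0, -0.707, 0.0]
ft_force: [0.4, 0.5, -0.2]
width: 0.0418
time: 29.9
ee_pos: [0.5246, 0.2916, 0.1533]
eef_rot: [0.707, 0.0, -0.707, -0.0]
ft_force: [0.4, 0.9, 1.6]
width: 0.0421
```

```bash
python3 -m pendant '.003 0 0 0 0 0;.003 0 0 0 0 0;.003 0 0 0 0 0' | grep -E 'pos|force'; python3 -m pendant '.003 0 0 0 0 0;.003 0 0 0 0 0;.003 0 0 0 0 0'| grep -E 'pos|force'; python3 -c "
from h import *
c=vision.get_calibration('scene');s,_=vision.camera('scene'); 
cv2.imwrite('pics/v7.png',cv2.resize(s[160:300,420:520],None,fx=5,fy=4.2,interpolation=cv2.INTER_CUBIC))"
```

```text
ee_pos: [0.5247, 0.2917, 0.1528]
ft_force: [0.8, 1.6, 5.9]
ee_pos: [0.5248, 0.2919, 0.1523]
ft_force: [-0.7, 2.5, 7.3]
```

View pics/v7.png

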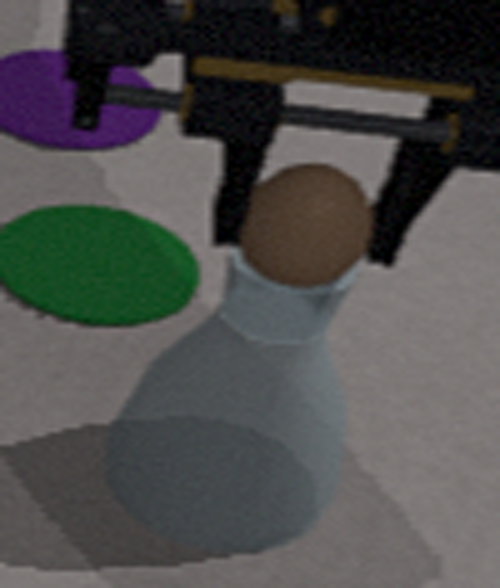

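Contact at the expected height with about 7 N. The egg is centred on the rim within the perspective offset (egg centre 306, rim centre 294). I'll ease off and release.

```bash
python3 -m pendant '-.003 -.001 0 0 0 0;-.004 -.001 0 0 0 0;-.004 -.001 0 0 0 0'; python3 -m pendant '0 0 0 0 0 0;0 0 0 0 0 0;0 0 0 0 0 0;0 0 0 0 0 0;0 0 0 0 0 0;0 0 0 0 0 0' .6; python3 -m pendant '-.03 0 0 0 0 0;-.08 0 0 0 0 0;-.16 0 0 0 0 0;-.26 0 0 0 0 0;-.36 0 0 0 0 0;-.44 0 0 0 0 0;-.48 0 0 0 0 0;-.48 0 0 0 0 0'; python3 -m pendant '0 .1 .1 0 0 0;0 .2 .2 0 0 0;0 .3 .25 0 0 0;0 .3 .25 0 0 0' 1; python3 -c "
from h import *
c=vision.get_calibration('scene');s,_=vision.camera('scene'); cv2.imwrite('pics/s8.png',s)
w,_=vision.camera('wrist')
t,_=vision.camera('top')
a=cv2.resize(s[160:300,420:520],None,fx=4,fy=4,interpolation=cv2.INTER_CUBIC);b=cv2.resize(t[110:210,160:230],(392,560),interpolation=cv2.INTER_CUBIC)
cv2.imwrite('pics/v8.png',np.hstack([a,b]))"
```

```text
time: 30.85
ee_pos: [0.5245, 0.2916, 0.1526]
eef_rot: [0.707, 0.0, -0.707, 0.0]
ft_force: [0.3, 2.1, 4.6]
width: 0.0419
time: 31.45
ee_pos: [0.5244, 0.2915, 0.1525]
eef_rot: [-0.707, 0.0, 0.707, -0.0]
ft_force: [-0.3, 0.1, 0.4]
width: 0.0689
time: 32.25
ee_pos: [0.5249, 0.292, 0.2744]
eef_rot: [0.708, 0.001, -0.706, -0.0]
ft_force: [-0.1, -0.2, 0.1]
width: 0.0693
time: 32.65
ee_pos: [0.461, 0.2132, 0.2719]
eef_rot: [-0.707, 0.002, 0.707, 0.0]
ft_force: [-0.4, 0.7, 0.7]
width: 0.0857
```

View pics/v8.png

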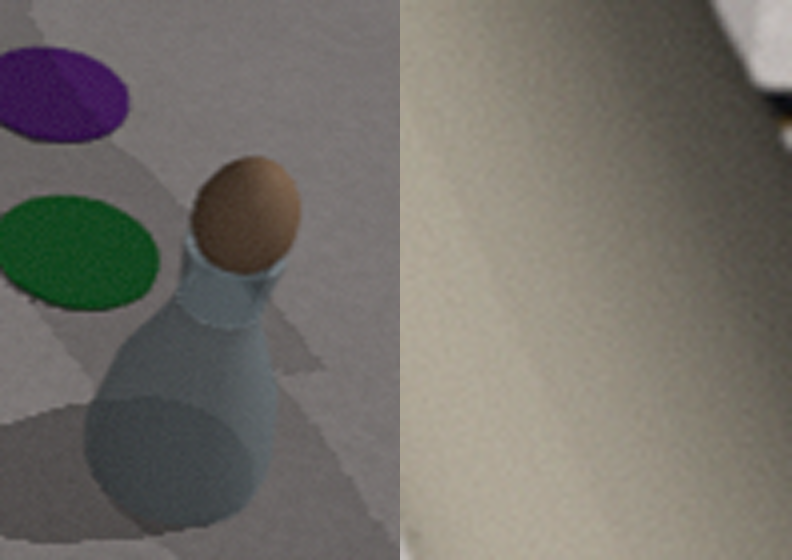

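Egg seated upright in the mouth (scene crop (246,215)) and released. Next I'll bring the three back, flask first.

```bash
python3 -m pendant '0 .14 -.02 0 0 0;0 .28 -.04 0 0 0;0 .42 -.06 0 0 0;0 .58 -.08 0 0 0;0 .74 -.1 0 0 0;0 .9 -.12 0 0 0;0 1 -.14 0 0 0;0 1 -.14 0 0 0'>/dev/null; python3 -m pendant '0 .2 0 0 0 0;0 .4 0 0 0 0;0 .6 0 0 0 0;0 .8 0 0 0 0;0 .96 0 0 0 0;0 1 0 0 0 0;0 1 0 0 0 0;0 1 0 0 0 0'; python3 -c "
from h import *
go([.5002,-.305,.1065],-np.pi/2)"
```

```text
time: 34.4
ee_pos: [0.4982, -0.281, 0.2722]
eef_rot: [-0.707, -0.002, 0.707, -0.001]
ft_force: [0.1, 0.3, 0.7]
width: 0.0872
pos [ 0.4982 -0.281   0.2722] toolx [-0.     0.001 -1.   ] tooly [ 0.003 -1.    -0.001] w 0.0872 t 34.4
shift [ 0.663  0.097 -0.008] turn [0.002 0.    0.001]
```

```bash
python3 -m pendant '.1 .09 -.005 0 0 0;.22 .097 -.008 0 0 0;.34 .097 -.008 0 0 0;.46 .097 -.008 0 0 0;.56 .097 -.008 0 0 0;.63 .097 -.008 0 0 0;.663 .097 -.008 0 0 0;.663 .097 -.008 0 0 0';  python3 -m pendant '0 0 0 0 0 0;0 0 0 0 0 0;0 0 0 0 0 0;0 0 0 0 0 0;0 0 0 0 0 0;0 0 0 0 0 0;0 0 0 0 0 0;0 0 0 0 0 0' -1 25;  python3 -m pendant '-.04 0 0 0 0 0;-.12 0 0 0 0 0;-.24 0 0 0 0 0;-.36 0 0 0 0 0;-.48 0 0 0 0 0;-.6 0 0 0 0 0;-.684 0 0 0 0 0;-.684 0 0 0 0 0'; python3 -m pendant '0 -.06 0 0 0 0;0 -.16 0 0 0 0;0 -.28 -.01 0 0 0;0 -.4 -.02 0 0 0;0 -.52 -.03 0 0 0;0 -.64 -.04 0 0 0;0 -.76 -.04 0 0 0;0 -.84 -.046 0 0 0'; python3 -m pendant '0 -.12 0 0 0 0;0 -.22 0 0 0 0;0 -.3 0 0 0 0;0 -.345 0 0 0 0;0 -.345 0 0 0 0;0 -.345 0 0 0 0;0 -.345 0 0 0 0';  python3 -c "
from h import *
go([.512,-.0087,.1095],-np.pi/2)"
```

```text
time: 35.2
ee_pos: [0.4994, -0.3058, 0.1062]
eef_rot: [-0.707, -0.001, 0.707, -0.0]
ft_force: [-0.2, -0.5, 0.7]
width: 0.087
time: 36.0
ee_pos: [0.4991, -0.3077, 0.1068]
eef_rot: [0.707, 0.0, -0.707, 0.0]
ft_force: [0.1, 0.9, 0.9]
width: 0.031
time: 36.8
ee_pos: [0.5001, -0.3083, 0.2817]
eef_rot: [0.709, -0.001, -0.705, 0.001]
ft_force: [0.6, -0.3, -1.8]
width: 0.0273
time: 37.6
ee_pos: [0.5094, -0.094, 0.2763]
eef_rot: [-0.706, -0.001, 0.708, -0.001]
ft_force: [0.5, 0.4, -1.1]
width: 0.0272
time: 38.3
ee_pos: [0.5103, -0.0128, 0.2775]
eef_rot: [-0.707, 0.001, 0.707, 0.0]
ft_force: [0.1, 0.1, -0.8]
width: 0.0277
pos [ 0.5103 -0.0128  0.2775] toolx [-0.001 -0.    -1.   ] tooly [-0.002 -1.     0.   ] w 0.0277 t 38.3
shift [ 0.672 -0.017 -0.007] turn [-0.001  0.    -0.   ]
```

```bash
python3 -m pendant '.1 -.017 -.004 0 0 0;.22 -.017 -.004 0 0 0;.34 -.017 -.004 0 0 0;.46 -.017 -.004 0 0 0;.56 -.017 -.004 0 0 0;.63 -.017 -.004 0 0 0;.66 -.017 -.004 0 0 0;.67 -.017 -.004 0 0 0'; python3 -m pendant '0 0 0 0 0 0;0 0 0 0 0 0;0 0 0 0 0 0'; python3 -m pendant '0 0 0 0 0 0;0 0 0 0 0 0;0 0 0 0 0 0;0 0 0 0 0 0;-.1 0 0 0 0 0;-.22 0 0 0 0 0;-.34 0 0 0 0 0;-.42 0 0 0 0 0' 1; python3 -m pendant '0 .1 -.04 0 0 0;0 .2 -.08 0 0 0;0 .32 -.12 0 0 0;0 .44 -.16 0 0 0;0 .54 -.18 0 0 0;0 .6 -.2 0 0 0' ; python3 -m pendant '0 .12 -.02 0 0 0;0 .24 -.04 0 0 0;0 .36 -.06 0 0 0;0 .48 -.09 0 0 0;0 .57 -.096 0 0 0;0 .596 -.096 0 0 0;0 .596 -.096 0 0 0;0 .596 -.096 0 0 0' ;  python3 -c "
from h import *
go([.585,-.308,.096],-np.pi/2)"
```

```text
time: 39.1
ee_pos: [0.5121, -0.0073, 0.1111]
eef_rot: [0.707, -0.0, -0.707, -0.0]
ft_force: [-6.4, 2.6, 21.2]
width: 0.0272
time: 39.4
ee_pos: [0.5124, -0.0075, 0.1112]
eef_rot: [0.708, -0.0, -0.706, -0.0]
ft_force: [1.3, 1.8, 2.6]
width: 0.0271
time: 40.2
ee_pos: [0.5119, -0.0071, 0.2174]
eef_rot: [0.708, 0.0, -0.706, 0.0]
ft_force: [0.6, 0.6, -0.8]
width: 0.0822
time: 40.8
ee_pos: [0.5614, -0.1596, 0.2149]
eef_rot: [-0.707, 0.001, 0.707, 0.001]
ft_force: [0.9, 0.3, 0.5]
width: 0.087
time: 41.6
ee_pos: [0.586, -0.3042, 0.2154]
eef_rot: [0.707, 0.001, -0.707, 0.0]
ft_force: [-0.2, 0.9, -1.0]
width: 0.0872
pos [ 0.586  -0.3042  0.2154] toolx [ 0.     0.001 -1.   ] tooly [ 0.002 -1.    -0.001] w 0.0872 t 41.6
shift [0.477 0.015 0.004] turn [ 0.001 -0.     0.001]
```

```bash
python3 -m pendant '.1 .015 .004 0 0 0;.2 .015 .004 0 0 0;.3 .015 .004 0 0 0;.38 .015 .004 0 0 0;.44 .015 .004 0 0 0;.47 .015 .004 0 0 0;.477 .015 .004 0 0 0;.477 .015 .004 0 0 0';  python3 -m pendant '0 0 0 0 0 0;0 0 0 0 0 0;0 0 0 0 0 0;0 0 0 0 0 0;0 0 0 0 0 0;0 0 0 0 0 0;0 0 0 0 0 0' -1 25;  python3 -m pendant '-.04 0 0 0 0 0;-.12 0 0 0 0 0;-.24 0 0 0 0 0;-.36 0 0 0 0 0;-.46 0 0 0 0 0;-.56 0 0 0 0 0;-.56 0 0 0 0 0'; python3 -m pendant '0 -.06 0 0 0 0;0 -.18 0 0 0 0;0 -.34 .01 0 0 0;0 -.5 .02 0 0 0;0 -.66 .03 0 0 0;0 -.8 .03 0 0 0;0 -.9 .03 0 0 0;0 -.93 .03 0 0 0'; python3 -m pendant '0 0 0 0 0 0;0 0 0 0 0 0;0 0 0 0 0 0';  python3 -c "
from h import *
go([.577,-.0758,.1],-np.pi/2)
w,_=vision.camera('wrist'); cv2.imwrite('pics/w9.png',w); c=vision.get_calibration('wrist'); print(proj(c,[.512,-.0085,.137]),proj(c,[.577,-.0765,.007]))"
```

```text
time: 42.4
ee_pos: [0.585, -0.3098, 0.0968]
eef_rot: [0.707, 0.0, -0.707, 0.0]
ft_force: [0.2, -0.1, 0.8]
width: 0.0871
time: 43.1
ee_pos: [0.5847, -0.3098, 0.0961]
eef_rot: [0.707, 0.0, -0.707, 0.0]
ft_force: [0.9, 0.8, -0.4]
width: 0.0394
time: 43.8
ee_pos: [0.586, -0.3105, 0.2405]
eef_rot: [0.709, -0.001, -0.705, 0.001]
ft_force: [0.8, 0.1, -3.1]
width: 0.0393
time: 44.6
ee_pos: [0.5759, -0.0722, 0.2345]
eef_rot: [-0.706, -0.003, 0.708, -0.002]
ft_force: [-0.4, 0.7, -2.8]
width: 0.0393
time: 44.9
ee_pos: [0.5767, -0.079, 0.2355]
eef_rot: [-0.707, 0.001, 0.707, 0.0]
ft_force: [0.2, -0.4, -3.4]
width: 0.0394
pos [ 0.5767 -0.079   0.2355] toolx [-0.001 -0.001 -1.   ] tooly [-0.002 -1.     0.001] w 0.0394 t 44.9
shift [ 0.542 -0.013 -0.002] turn [-0.001  0.001 -0.   ]
(np.float64(246.71938369184105), np.float64(263.61739227066397)) (np.float64(319.1396766308258), np.float64(169.58202973950569))
```

View pics/w9.png

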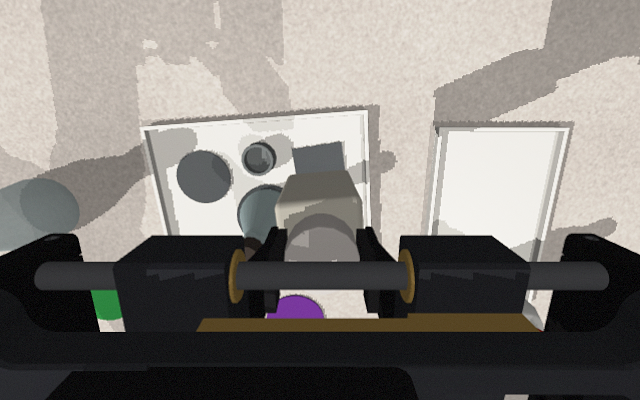

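```bash
python3 -m pendant '.1 -.013 -.002 0 0 0;.22 -.013 -.002 0 0 0;.34 -.013 -.002 0 0 0;.43 -.013 -.002 0 0 0;.5 -.013 -.002 0 0 0;.525 -.013 -.002 0 0 0;.54 -.013 -.002 0 0 0;.545 -.013 -.002 0 0 0'; python3 -m pendant '0 0 0 0 0 0;0 0 0 0 0 0;0 0 0 0 0 0'; python3 -m pendant '0 0 0 0 0 0;0 0 0 0 0 0;0 0 0 0 0 0;0 0 0 0 0 0;-.1 0 0 0 0 0;-.22 0 0 0 0 0;-.34 0 0 0 0 0;-.48 0 0 0 0 0' 1; python3 -m pendant '0 .1 .07 0 0 0;0 .24 .16 0 0 0;0 .38 .26 0 0 0;0 .52 .36 0 0 0;0 .66 .46 0 0 0;0 .8 .56 0 0 0;0 .905 .646 0 0 0;0 .905 .646 0 0 0'; python3 -m pendant '0 0 0 0 0 0;0 0 0 0 0 0;0 0 0 0 0 0';  python3 -c "
from h import *
go([.4155,-.302,.1275],-np.pi/2)"
```

```text
time: 45.75
ee_pos: [0.5779, -0.0746, 0.1003]
eef_rot: [0.707, -0.0, -0.707, -0.0]
ft_force: [-0.2, -0.3, -3.2]
width: 0.0392
time: 46.05
ee_pos: [0.5779, -0.0742, 0.1004]
eef_rot: [0.707, 0.0, -0.707, 0.0]
ft_force: [-0.1, 0.4, -2.8]
width: 0.0395
time: 46.85
ee_pos: [0.5771, -0.0742, 0.2206]
eef_rot: [-0.707, -0.0, 0.707, -0.0]
ft_force: [0.5, -0.3, 1.5]
width: 0.086
time: 47.65
ee_pos: [0.4126, -0.3049, 0.2201]
eef_rot: [-0.707, 0.003, 0.707, 0.002]
ft_force: [0.4, 0.6, 0.0]
width: 0.0873
time: 47.95
ee_pos: [0.417, -0.2994, 0.2198]
eef_rot: [0.707, 0.001, -0.707, 0.001]
ft_force: [0.6, 0.9, -0.6]
width: 0.0872
pos [ 0.417  -0.2994  0.2198] toolx [ 0.  0. -1.] tooly [ 0.002 -1.    -0.   ] w 0.0872 t 47.95
shift [0.369 0.01  0.006] turn [ 0.002 -0.     0.   ]
```

```bash
python3 -m pendant '.1 .01 .006 0 0 0;.2 .01 .006 0 0 0;.28 .01 .006 0 0 0;.34 .01 .006 0 0 0;.369 .01 .006 0 0 0;.369 .01 .006 0 0 0';  python3 -m pendant '0 0 0 0 0 0;0 0 0 0 0 0;0 0 0 0 0 0;0 0 0 0 0 0;0 0 0 0 0 0;0 0 0 0 0 0;0 0 0 0 0 0;0 0 0 0 0 0' -1 25; python3 -m pendant '-.04 0 0 0 0 0;-.12 0 0 0 0 0;-.24 0 0 0 0 0;-.36 0 0 0 0 0;-.48 0 0 0 0 0;-.58 0 0 0 0 0;-.65 0 0 0 0 0;-.65 0 0 0 0 0';python3 -m pendant '0 -.06 -.02 0 0 0;0 -.16 -.06 0 0 0;0 -.28 -.12 0 0 0;0 -.4 -.18 0 0 0;0 -.52 -.24 0 0 0;0 -.64 -.3 0 0 0;0 -.72 -.34 0 0 0;0 -.758 -.36 0 0 0';python3 -m pendant '0 -.1 -.04 0 0 0;0 -.22 -.08 0 0 0;0 -.34 -.12 0 0 0;0 -.46 -.16 0 0 0;0 -.58 -.2 0 0 0;0 -.68 -.23 0 0 0;0 -.74 -.242 0 0 0;0 -.754 -.242 0 0 0'; python3 -m pendant '0 0 0 0 0 0;0 0 0 0 0 0'; python3 -c "
from h import *
go([.566,.076,.131],-np.pi/2)"
```

```text
time: 48.55
ee_pos: [0.4146, -0.3022, 0.1268]
eef_rot: [-0.707, -0.001, 0.708, -0.0]
ft_force: [0.4, -0.0, 1.4]
width: 0.0868
time: 49.35
ee_pos: [0.4146, -0.303, 0.1276]
eef_rot: [0.707, 0.0, -0.707, 0.0]
ft_force: [-0.1, -0.1, 0.5]
width: 0.0311
time: 50.15
ee_pos: [0.4154, -0.3035, 0.293]
eef_rot: [0.708, -0.001, -0.706, 0.001]
ft_force: [0.5, -0.2, -1.7]
width: 0.0294
time: 50.95
ee_pos: [0.5048, -0.1111, 0.289]
eef_rot: [-0.707, -0.001, 0.708, -0.001]
ft_force: [0.6, 1.0, -1.6]
width: 0.0295
time: 51.75
ee_pos: [0.5648, 0.0761, 0.2894]
eef_rot: [-0.707, -0.001, 0.707, -0.001]
ft_force: [-1.0, -0.1, -2.3]
width: 0.0291
time: 51.95
ee_pos: [0.5649, 0.0732, 0.29]
eef_rot: [-0.707, 0.001, 0.707, 0.0]
ft_force: [-0.0, -0.4, -1.6]
width: 0.0293
pos [0.5649 0.0732 0.29  ] toolx [-0.    -0.001 -1.   ] tooly [-0.002 -1.     0.001] w 0.0293 t 51.95
shift [ 0.636 -0.012 -0.004] turn [-0.001  0.    -0.001]
```

```bash
python3 -m pendant '.1 -.01 -.004 0 0 0;.22 -.01 -.004 0 0 0;.34 -.01 -.004 0 0 0;.46 -.01 -.004 0 0 0;.56 -.01 -.004 0 0 0;.61 -.01 -.004 0 0 0;.63 -.01 -.004 0 0 0;.635 -.01 -.004 0 0 0'; python3 -m pendant '0 0 0 0 0 0;0 0 0 0 0 0;0 0 0 0 0 0'; python3 -m pendant '0 0 0 0 0 0;0 0 0 0 0 0;0 0 0 0 0 0;0 0 0 0 0 0;-.1 0 0 0 0 0;-.22 0 0 0 0 0;-.34 0 0 0 0 0;-.48 0 0 0 0 0' 1; python3 -m pendant '0 .1 0 0 0 0;0 .24 0 0 0 0;0 .38 0 0 0 0;0 .52 0 0 0 0;0 .66 0 0 0 0;0 .8 0 0 0 0;0 .95 0 0 0 0;0 1 0 0 0 0'; python3 -m pendant '0 .15 .1 0 0 0;0 .3 .2 0 0 0;0 .45 .3 0 0 0;0 .6 .3 0 0 0;0 .7 .3 0 0 0;0 .7 .3 0 0 0;0 .7 .3 0 0 0'; python3 -c "
from h import *
c=vision.get_calibration('top');t,_=vision.camera('top'); s,_=vision.camera('scene')
a=cv2.resize(t[115:215,260:400],(560,400),interpolation=cv2.INTER_CUBIC); cv2.imwrite('pics/tA.png',a)
b=cv2.resize(s[180:300,230:500],(450,200),interpolation=cv2.INTER_CUBIC)
o=np.zeros((600,560,3),np.uint8);o[:400]=a;o[400:,:450]=b;cv2.imwrite('pics/v10.png',o)
"
```

```text
time: 52.75
ee_pos: [0.5663, 0.077, 0.1317]
eef_rot: [0.707, -0.0, -0.707, -0.0]
ft_force: [0.6, 0.6, -1.2]
width: 0.0294
time: 53.05
ee_pos: [0.5664, 0.0777, 0.1322]
eef_rot: [0.708, 0.0, -0.707, 0.0]
ft_force: [-0.2, -0.2, -1.1]
width: 0.0295
time: 53.85
ee_pos: [0.5655, 0.0775, 0.252]
eef_rot: [-0.707, -0.0, 0.707, -0.0]
ft_force: [0.2, 0.5, -0.6]
width: 0.083
time: 54.65
ee_pos: [0.5652, -0.1773, 0.2511]
eef_rot: [-0.707, 0.002, 0.707, 0.001]
ft_force: [0.1, -0.0, 0.6]
width: 0.0872
time: 55.35
ee_pos: [0.4913, -0.3469, 0.2511]
eef_rot: [-0.707, -0.0, 0.707, 0.0]
ft_force: [-0.1, 0.4, -0.1]
width: 0.0873
```

View pics/v10.png

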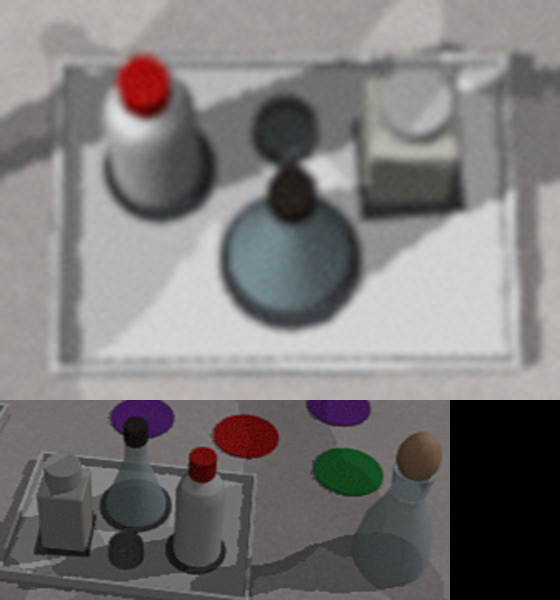

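Final view: bottle cap (144,83), jar cap (416,102) and stopper (292,190) in the enlarged crop are all within about 4 mm of their start positions, and everything stands upright on its own mat. The egg sits upright in the carafe mouth and the gripper is clear.

```bash
python3 -m pendant '0 0 0 0 0 0;0 0 0 0 0 0;0 0 0 0 0 0' >/dev/null; python3 -c "
from bench import close_job; print(close_job())"
```

```text
the job is handed in; nothing more can be done
None
```

The demonstration is set up and handed in at about 55 s of robot time. I moved the bottle, jar and flask to the side tray, seated the egg blunt end down in the carafe's mouth and released it. I then returned the three to their own mats.

**Last checks:** The final top and scene pictures show bottle, jar and flask upright on their own mats. By eye their caps are within about 4 mm of where they started, against a limit of 12 mm. The egg sits upright in the mouth, the carafe shows no visible shift, and the gripper is clear. I judged the egg's and carafe's final positions by eye and did not measure them.

**What disagreed:**
- **Egg alignment:** before lowering, the egg was about 2.5 mm off to the robot's left of the mouth. I corrected that, then seated it with about 7 N of contact.
- **Flask touchdown:** setting the flask back on its mat gave a brief push of about 21 N. It stayed upright.
- **TCP readings:** readings taken right after a move were several millimetres off from lag, so I re-read them after a pause where it mattered.

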